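# Pack away the microscope lenses and slide boxes

### The arm

A 7-joint arm with a two-finger parallel gripper is mounted at the origin on the work surface. World frame = base frame: x ahead of the robot, y to its left, z up, the work surface at z = 0. Lengths are in m, angles in rad, forces in N, time in s.
With the tool pointing down it reaches from about 0.425 to 1.025 m from the base axis. Payload 3.6 kg.
Tool frame: the origin (TCP) lies on the centre line of the jaws, within the pads' length; the fingertips stand r.tips_ahead ahead of it and the grasp point (between the pads) lies 2 mm behind it (r.tips_ahead is the distance from the TCP to the fingertips, in m); z points along the fingers, y is the line along which they close (so a half turn about z gives the same grasp; the last joint's range is limited). The gripper opens to 85 mm and grips with 20 to 120 N. Pads are 22 mm wide; open, the fingers measure 114 mm over their backs; the gripper's body (76 mm by 85 mm) begins 54 mm behind the grasp point. The pads swing forward as they close: fully open they stand 13 mm farther back than shut.
Start: joints at [1.095, 0.591, 0.048, 1.609, -0.033, 0.943, -0.034], TCP at [0.27, -0.673, 0.248] pointing down, gripper open.
Joint ranges: [-2.69, 2.69], [-0.47, 2.24], [-1.27, 1.36], [0.19, 2.51], [-1.53, 4.68], [0.08, 2.07], [-3.09, 3.09]. Speed limits (rad/s): [2.57, 2.57, 3.14, 3.14, 3.14, 3.14, 3.14].

### API

Orientations are given as a unit quaternion [w, x, y, z].
In Python, from workcell import r gives the robot as it stands.
- The arm moves only by the tool send_rows, never from a script. Its argument "rows" is a list of rows, each a list of 7 numbers: the shift along the tool's x, y, z as a fraction of full scale, then the turn, a rotation vector about the tool's x, y, z as a fraction of full scale, then the closure, from -1 (fully open) to 1 (shut). In form: [[dx, dy, dz, rx, ry, rz, gripper], ...]. A call has 1 to 12 rows; each row shifts and turns the commanded pose from where the row before left it, along the tool's axes as they then stand; what a row does not reach is not made up. Full scale, the value 1, is 40 mm for a shift and pi rad for a turn. A row lasts 1/10 s, in which the tool goes at most 50 mm and 8.59 degrees, less where a joint would pass 70% of its speed; a pose out of reach is approached as far as the arm can. A call with a number of a shift or a turn outside -1 to 1 is refused whole. A call with a gripper value outside its range is refused whole. The fingers move at their own pace and stop on an object; "squeeze" is the grip in N (left out, the last holds). Time passes only in rows, so rows that do not move let the fingers close. It gives the time, the measured TCP pose, the force, the opening and the grip force at its end, in the units of the state.
- r.get_state(): the state, without advancing time (a new reading comes with each control period).
- r.capture(name): name is "scene" or "top"; returns a dict with "frame" (480x640x3 uint8, red, green, blue), "intrinsics" (3x3 intrinsics, pixels), "rvec" (rotation vector, rad) and "tvec" (3), from world to camera coordinates, as OpenCV has them. Camera axes: x right, y down, z forward; pixel columns grow to the right and rows downward; lengths in m; the calibration is good to about 2 mm. A picture is of the moment at which its call begins. There is no depth.
- r.job_done(): hands the job in; it is judged then, once.
The state is a dict: "clock": time; "q": joint angles; "dq": joint speeds; "effort": joint torques, N m; "position": TCP position; "tool_rot": TCP orientation; "force": force on the tool from outside, world axes, zero at the start; "wrist_torque": the same for the moment, N m; "width": finger opening in m; "gripper_force": force on a finger pad.
Only numpy, scipy, OpenCV 4.12 (cv2) and the standard library are available. Lean on these libraries where they do the work, as an engineer would, in place of code of your own. Each camera call takes 0.05 s, during which the arm holds its last target. There are 200 camera calls.

### The job

The microscope session is over: put every squat metal lens into the open accessory case, then lower the case's lid fully shut without slamming it. Then stack every white slide box flat on the closed lid, in one neat column centred on the black pad and square to the case, with the long sides of the boxes along the long side of the pad. Leave the glass dish that stands among them where it is.

Things in the scene. Friction and masses are not known exactly. Their poses are not given: they have to be found in the camera images.
- case: Beige open-topped case, fixed to the table, outside 190 (x) x 260 (y) x 65 mm high, walls and floor 6 mm thick. Origin at the centre of its underside, on the table; x points to the hinged far edge, y along its width, z up. Its lid is hinged along the far top edge, axis parallel to y at x = +95, z = +65.5 mm.
- lid (a joint): Lid hinge angle in rad: 0 = closed flat, about 1.57 = standing upright at the far edge (starts at 1.35 to 1.6). It falls towards the robot as it closes. Lid: a plate 190 x 260 x 8 mm, 0.3 kg, stiff hinge (0.42 N m friction), which stays where it is left; pushing at the free edge takes 1 to 4 N. Closed, the lid's top lies 73.5 mm above the table.
- lid_tab (a point): Middle of the black tab, 70 mm wide and 8 mm thick, that stands out 25 mm beyond the middle of the lid's free edge; the point is 202.5 mm from the hinge axis.
- lid_pad (a point): Centre of the black rubber pad, 66 x 96 mm (long side along the case's y), inlaid level in the middle of the lid's outer face, 95 mm from the hinge axis.
- lens0: Squat cylindrical aluminium auxiliary lens with a black band, diameter 48, height 28 mm, about 0.13 kg; origin at the centre of its underside, z along its axis. One of up to three alike; may be absent.
- lens1: Squat cylindrical aluminium auxiliary lens with a black band, diameter 48, height 28 mm, about 0.13 kg; origin at the centre of its underside, z along its axis. One of up to three alike; may be absent.
- lens2: Squat cylindrical aluminium auxiliary lens with a black band, diameter 48, height 28 mm, about 0.13 kg; origin at the centre of its underside, z along its axis. One of up to three alike; may be absent.
- box0: Closed white plastic slide box 56 (x) x 86 (y) x 30 mm high, flat top and bottom, about 0.12 kg; origin at the centre of its underside. One of up to four alike; may be absent.
- box1: Closed white plastic slide box 56 (x) x 86 (y) x 30 mm high, flat top and bottom, about 0.12 kg; origin at the centre of its underside. One of up to four alike; may be absent.
- box2: Closed white plastic slide box 56 (x) x 86 (y) x 30 mm high, flat top and bottom, about 0.12 kg; origin at the centre of its underside. One of up to four alike; may be absent.
- box3: Closed white plastic slide box 56 (x) x 86 (y) x 30 mm high, flat top and bottom, about 0.12 kg; origin at the centre of its underside. One of up to four alike; may be absent.
- dish: Covered round glass dish, diameter 58, height 16 mm, standing among the things; not to be disturbed. Origin at the centre of its underside.
Not all that is in view belongs to the job. What is shaped like the lens1 but orange or yellow is not meant.

How it is judged:
On the way, in this order (a step that is already met when the one before it is completed fails the run):
1. all lenses lie in the case and the lid is still open (x of lens0 in the frame of case between -0.085 and 0.085 m and y of lens0 in the frame of case between -0.12 and 0.12 m and z of lens0 in the frame of case between 0 and 0.05 m and x of lens1 in the frame of case between -0.085 and 0.085 m and y of lens1 in the frame of case between -0.12 and 0.12 m and z of lens1 in the frame of case between 0 and 0.05 m and x of lens2 in the frame of case between -0.085 and 0.085 m and y of lens2 in the frame of case between -0.12 and 0.12 m and z of lens2 in the frame of case between 0 and 0.05 m and value of joint lid above 0.9 rad and contact force between the fingers and anything else below 0.3 N), for 0.2 s.
2. the lid is shut over the lenses (x of lens0 in the frame of case between -0.085 and 0.085 m and y of lens0 in the frame of case between -0.12 and 0.12 m and z of lens0 in the frame of case between 0 and 0.05 m and x of lens1 in the frame of case between -0.085 and 0.085 m and y of lens1 in the frame of case between -0.12 and 0.12 m and z of lens1 in the frame of case between 0 and 0.05 m and x of lens2 in the frame of case between -0.085 and 0.085 m and y of lens2 in the frame of case between -0.12 and 0.12 m and z of lens2 in the frame of case between 0 and 0.05 m and value of joint lid below 0.04 rad), for 0.2 s.
At the end, for the whole second after the job is handed in: Every lens is in the case, the lid is shut (under 0.04 rad), and every slide box rests flat on the closed lid in one column: each box's centre within 12 mm of the pad's centre seen from above, its long sides along the case's y within 0.15 rad, level within 0.06 rad, at rest (all of step 2 and horizontal distance between each of box0, box1, box2, box3 and lid_pad below 0.012 m and angle between the y axis of each of box0, box1, box2, box3 and the y axis of case, either way round below 0.15 rad and angle between the z axis of each of box0, box1, box2, box3 and the z axis of case, either way round below 0.06 rad and height (world z) of each of box0, box1, box2, box3 above 0.068 m and linear speed of each of box0, box1, box2, box3 below 0.02 m/s); the robot touches nothing.
It fails at once if the lid is slammed (closes faster than 2.5 rad/s) (velocity of joint lid below -2.5 rad/s).
It fails at once if the glass dish is moved more than 6 cm (distance of dish from where it was at the start of the episode above 0.06 m).
Of lens0, lens1, lens2 only 2 to 3 are there at a start; the rules pass over those that are not, and their reading is None.
Of box0, box1, box2, box3 only 3 to 4 are there at a start; the rules pass over those that are not, and their reading is None.
At some moment in a run one of lens0, lens1, lens2, box0, box1 may be knocked a few centimetres aside while the robot is not near it.
Once in a run the grip may slacken for a moment while it holds something.
It also fails if it takes over 210 s, if anything falls off the work surface, if the arm or the gripper's body presses on something with over 40 N, if the wrist force passes 120 N, or if a joint passes its speed limit or range.

## Working session

There is one attempt and no reset: what is moved stays moved. The work goes in short steps, Python scripts to look and compute and a tool call to move; the robot and the scene stay as the last step left them, time stands still between calls to the robot, and variables do not carry over. Pictures are saved under pics/ and viewed, at most 14 in all, crops included, and the job is handed in when it is done.

Besides the shell and the picture viewer there is one more tool, called after ">>>" by a JSON object that holds its "fn" and its "kwargs", one argument or row to a line. send_rows: Moves the arm, as the interface text tells. Its arguments: {"type":"object","properties":{"rows":{"type":"array","items":{"type":"array","items":{"type":"number"}}},"squeeze":{"type":"number"}},"required":["rows"]}

```bash
ls; mkdir -p pics
python3 - <<'E'
from workcell import r
import cv2,numpy as np
s=r.get_state();print(s, r.tips_ahead)
for n in("scene","top"):
    c=r.capture(n);cv2.imwrite(f"pics/{n}0.png",c["frame"][:,:,::-1]);print(n,c["intrinsics"],c["rvec"],c["tvec"])
E
```

```text
pics
{'clock': 0.0, 'q': array([ 1.09550166,  0.59214038,  0.0482603 ,  1.60986399, -0.03328778,
        0.94266663, -0.03370291]), 'dq': array([ 0.00083432,  0.00114944, -0.00129444, -0.00115342,  0.00045674,
        0.00050857,  0.0001329 ]), 'effort': array([ 3.79769299e-04, -5.48685694e+01,  1.54649310e+00, -1.98127913e+01,
        9.33369360e-03,  8.71921278e-03, -7.27870201e-06]), 'position': array([ 0.26985351, -0.67204214,  0.24710893]), 'tool_rot': array([-1.10399586e-03,  9.81822677e-01,  1.89797095e-01, -2.73278063e-04]), 'force': array([-0.46775417, -0.15672496,  1.14023491]), 'wrist_torque': array([ 0.05344792, -0.02329211,  0.00578501]), 'gripper_force': 0.0, 'width': 0.08528526686045619} 0.017
scene [[579.18541895   0.         322.44304921]
 [  0.         579.18541895 245.29926755]
 [  0.           0.           1.        ]] [ 1.82102632  1.87122359 -0.66629049] [ 0.11880951 -0.36381924  1.45059977]
top [[527.88298431   0.         325.38192273]
 [  0.         527.88298431 238.34051949]
 [  0.           0.           1.        ]] [ 2.19675279 -2.16638828  0.15327207] [-0.1091811   0.52811758  1.05427334]
```

View pics/scene0.png

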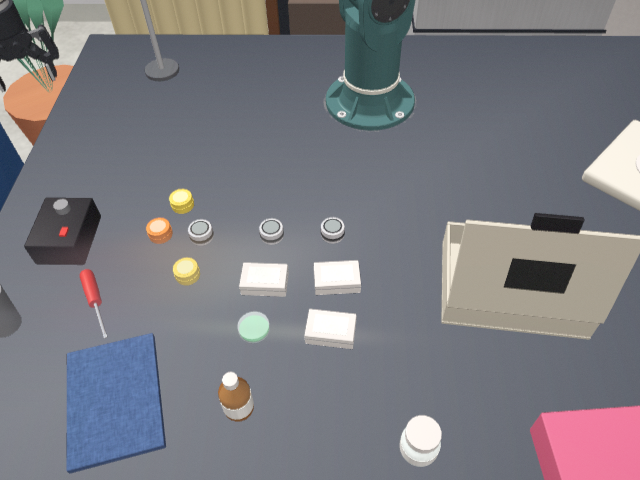

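View pics/top0.png

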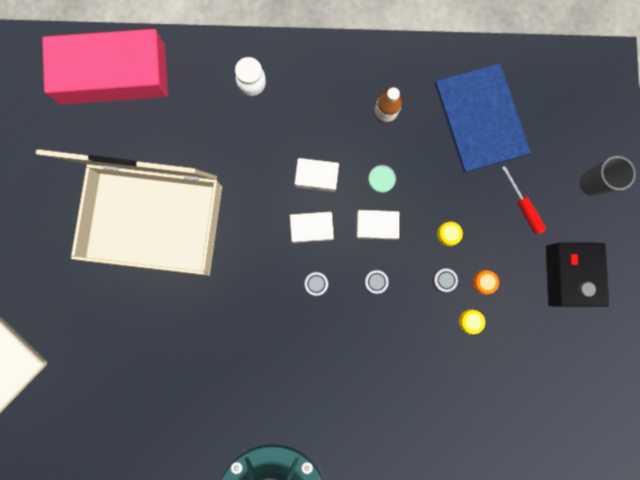

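The scene holds three lenses at top-view (316,284), (377,282) and (446,280), three boxes at (317,174), (312,227) and (378,224), and the dish at (382,179). The case is on the left with its lid upright. The yellow and orange discs are decoys.

```bash
cat > h.py <<'E'
from workcell import r
import cv2,numpy as np
def cap(n):
    c=r.capture(n);c["R"]=cv2.Rodrigues(c["rvec"])[0];c["hsv"]=cv2.cvtColor(c["frame"],cv2.COLOR_RGB2HSV);return c
def ray(c,uv,z):
    uv=np.atleast_2d(np.array(uv,float));d=np.c_[uv,np.ones(len(uv))]@np.linalg.inv(c["intrinsics"]).T@c["R"]
    o=-c["R"].T@c["tvec"];return (o+d*((z-o[2])/d[:,2])[:,None])[:,:2]
def proj(c,p):
    return cv2.projectPoints(np.atleast_2d(np.array(p,float)),c["rvec"],c["tvec"],c["intrinsics"],None)[0][:,0]
def blobs(m,lo,hi):
    m=cv2.morphologyEx(m.astype(np.uint8),cv2.MORPH_CLOSE,np.ones((3,3)))
    return [k for k in cv2.findContours(m,cv2.RETR_EXTERNAL,cv2.CHAIN_APPROX_NONE)[0] if lo<cv2.contourArea(k)<hi]
def boxes(c,z=0.03,lo=500,hi=2500,thr=225):
    out=[]
    for k in blobs(c["frame"].min(2)>thr,lo,hi):
        p=ray(c,k[:,0],z);rc=cv2.minAreaRect((p*1000).astype(np.float32))
        q=cv2.boxPoints(rc);e=q[1]-q[0] if np.linalg.norm(q[1]-q[0])>np.linalg.norm(q[2]-q[1]) else q[2]-q[1]
        out.append((np.round(rc[0],1),np.round(rc[1],1),round((np.degrees(np.arctan2(e[1],e[0]))%180),1),k[:,0].mean(0).round()))
    return out
def lenses(c,z=0.028):
    out=[]
    for k in blobs((c["hsv"][...,1]<60)&(c["frame"].min(2)>85),200,900):
        p=ray(c,k[:,0],z)*1000;(x,rad)=cv2.minEnclosingCircle(p.astype(np.float32));out.append((np.round(x,1),round(rad,1),k[:,0].mean(0).round()))
    return out
E
python3 - <<'E'
from h import *
for n in("top","scene"):
    c=cap(n);print(n,"cam",-c["R"].T@c["tvec"], "tcp px",proj(c,r.get_state()["position"]))
    print("box");[print(*b) for b in boxes(c,thr=200 if n=="scene" else 225)]
    print("lens");[print(*b) for b in lenses(c)]
    h=c["hsv"];
    for k in blobs((h[...,0]>55)&(h[...,0]<85)&(h[...,1]>60)&(h[...,2]>120),200,1500):print("dish",ray(c,k[:,0].mean(0),.016))
c=cap("top");h=c["hsv"]
for p in [(73,260),(210,275),(88,167),(219,184),(150,220),(145,263)]: print(p,ray(c,p,.065),h[p[1],p[0]])
E
```

```text
top cam [ 0.41319814 -0.06687595  1.10775262] tcp px [[678.21464211 388.20582998]]
box
[270.2 495.6] [156.2  77. ] 4.4 [ 10. 366.]
[553.9 -73. ] [54.2 83.7] 95.0 [311. 226.]
[ 561.3 -210.3] [83.1 54.2] 89.8 [378. 224.]
[665.4 -81.7] [83.8 53.8] 84.1 [316. 173.]
[877.4  62.1] [72.7 52.3] 24.7 [250.  76.]
lens
[437.3 -83.8] 26.0 [316. 283.]
[ 442.7 -207.4] 26.1 [376. 281.]
[ 448.1 -351. ] 26.3 [446. 280.]
dish [[ 0.65787218 -0.21686591]]
scene cam [ 1.18602505 -0.06313313  0.91655804] tcp px [[27.55453225 81.2517802 ]]
box
[863.1  63.7] [59.9 72.2] 151.8 [421. 439.]
[665.9 -82.6] [84.5 54.9] 83.9 [330. 325.]
[ 561.7 -211.1] [84.2 54.9] 88.5 [263. 275.]
[554.4 -73.5] [55.1 84.7] 94.9 [336. 273.]
[217.8 527.9] [108.9 261.3] 163.4 [623. 163.]
lens
dish [[-0.40491577 -0.97521171]]
(73, 260) [[0.47565728 0.3905773 ]] [113  25  81]
(210, 275) [[0.45005004 0.12453745]] [120   6  89]
(88, 167) [[0.66091818 0.37279192]] [ 20  50 223]
(219, 184) [[0.63157741 0.11309926]] [ 19  50 157]
(150, 220) [[0.55676632 0.24593541]] [ 23  26 248]
(145, 263) [[0.47177618 0.25159612]] [ 23  33 244]
```

>>> {"fn": "send_rows", "kwargs": {
  "rows": [
    [0,0,0,0,0,-0.0473,-1],
    [0,0,0,0,0,-0.0473,-1],
    [0,0,0,0,0,-0.0473,-1],
    [0,0,0,0,0,-0.0473,-1],
    [0,0,0,0,0,-0.0473,-1],
    [0,0,0,0,0,-0.0473,-1],
    [0,0,0,0,0,-0.0473,-1],
    [0,0,0,0,0,-0.0473,-1],
    [0.8,0.4,0,0,0,0,-1],
    [0.8,0.4,0,0,0,0,-1],
    [0.8,0.4,0,0,0,0,-1],
    [0.8,0.4,0,0,0,0,-1]
  ]
}}

```text
clock: 1.45
position: [0.3345, -0.5436, 0.2482]
tool_rot: [-0.0, 0.707, 0.707, 0.0]
force: [0.8, 0.0, -0.1]
width: 0.0853
gripper_force: 0.0
```

```bash
cat >> h.py <<'E'
from scipy.spatial.transform import Rotation as Ro
def to(x,y,z=None,psi=90):
    "shift (units of 40mm, tool axes) and turn about tool z (units of pi) to reach; tool x at psi deg in world"
    s=r.get_state();w=s["tool_rot"];R=Ro.from_quat([w[1],w[2],w[3],w[0]])
    p=s["position"];t=np.array([x,y,p[2] if z is None else z])
    n=np.radians(psi/2);T=Ro.from_quat([np.cos(n),np.sin(n),0,0])
    print("t",round(s["clock"],1),"pos",p.round(4),"psi",np.degrees(np.arctan2(R.as_matrix()[1,0],R.as_matrix()[0,0])).round(2),"w",round(s["width"],4),"shift",(R.inv().apply(t-p)/.04).round(3),"turn",((R.inv()*T).as_rotvec()/np.pi).round(4),"F",s["force"].round(1))
E
python3 -c "
from h import *
to(.448,-.351,.12)"
```

```text
t 1.4 pos [ 0.3345 -0.5436  0.2482] psi 89.96 w 0.0853 shift [4.817 2.835 3.206] turn [ 0.     -0.     -0.0002] F [ 0.8  0.  -0.1]
```

>>> {"fn": "send_rows", "kwargs": {
  "rows": [
    [0.96,0.567,0.64,0,0,0,-1],
    [0.96,0.567,0.64,0,0,0,-1],
    [0.96,0.567,0.64,0,0,0,-1],
    [0.96,0.567,0.64,0,0,0,-1],
    [0.977,0.567,0.64,0,0,0,-1],
    [0,0,0,0,0,0,-1],
    [0,0,0.8,0,0,0,-1],
    [0,0,0.8,0,0,0,-1],
    [0,0,0.5,0,0,0,-1],
    [0,0,0.3,0,0,0,-1],
    [0,0,0,0,0,0,-1]
  ]
}}

```text
clock: 2.55
position: [0.4435, -0.3577, 0.0268]
tool_rot: [-0.001, 0.707, 0.707, -0.0]
force: [-0.3, 0.2, 0.2]
width: 0.0851
gripper_force: 0.0
```

>>> {"fn": "send_rows", "kwargs": {
  "squeeze": 50,
  "rows": [
    [0,0,0,0,0,0,1],
    [0,0,0,0,0,0,1],
    [0,0,0,0,0,0,1],
    [0,0,0,0,0,0,1],
    [0,0,0,0,0,0,1]
  ]
}}

```text
clock: 3.05
position: [0.445, -0.3585, 0.0297]
tool_rot: [0.001, 0.707, 0.707, 0.0]
force: [-0.1, -0.5, 4.9]
width: 0.0461
gripper_force: 50.3
```

```bash
python3 -c "
from h import *
to(.54,.18,.16,84.5)"
```

```text
t 3.0 pos [ 0.445  -0.3585  0.0297] psi 89.98 w 0.0461 shift [13.459  2.377 -3.275] turn [0.0006 0.0005 0.0304] F [-0.1 -0.5  4.9]
```

>>> {"fn": "send_rows", "kwargs": {
  "rows": [
    [0,0,-0.9,0,0,0,1],
    [0,0,-0.9,0,0,0,1],
    [0,0,-0.9,0,0,0,1],
    [0.5,0.1,-0.7,0,0,0,1],
    [0.95,0.18,0,0,0,0,1],
    [0.95,0.18,0,0,0,0,1],
    [0.95,0.18,0,0,0,0,1],
    [0.95,0.18,0,0,0,0,1],
    [0.95,0.18,0,0,0,0,1],
    [0.95,0.18,0,0,0,0,1],
    [0.95,0.18,0,0,0,0,1],
    [0.95,0.18,0,0,0,0,1]
  ]
}}

```text
clock: 4.25
position: [0.5059, -0.0325, 0.1648]
tool_rot: [0.0, 0.707, 0.707, 0.0]
force: [0.4, 0.2, -0.8]
width: 0.0462
gripper_force: 51.8
```

>>> {"fn": "send_rows", "kwargs": {
  "rows": [
    [0.95,0.18,0,0,0,0,1],
    [0.95,0.18,0,0,0,0,1],
    [0.95,0.18,0,0,0,0,1],
    [0.95,0.18,0,0,0,0,1],
    [0.95,0.18,0,0,0,0.03,1],
    [0,0,0,0,0,0,1],
    [0,0,0,0,0,0,1]
  ]
}}

```text
clock: 4.95
position: [0.5417, 0.1576, 0.1646]
tool_rot: [0.0, 0.739, 0.674, 0.0]
force: [-0.3, -1.2, -1.3]
width: 0.0459
gripper_force: 51.8
```

Run:
```python
from h import *
to(.546,.179,.038,84.5)
c=cap("scene");cv2.imwrite("pics/s1.png",cv2.resize(c["frame"][130:400,300:640,::-1],None,fx=2,fy=2))
c=cap("top");print(lenses(c));cv2.imwrite("pics/t1.png",c["frame"][:,:,::-1])
```

```text
t 5.0 pos [0.5417 0.1576 0.1646] psi 84.79 w 0.0459 shift [0.543 0.057 3.166] turn [ 0.0002 -0.0001  0.0016] F [-0.3 -1.2 -1.3]
[]
```

View pics/s1.png

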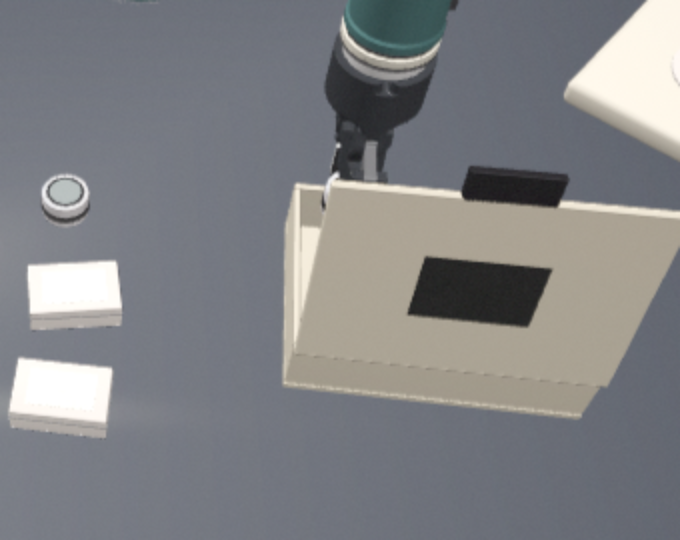

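The lens is held just inside the case's right-hand side (crop 330,190) and the lid stands behind it, clear of the gripper. Next I lower it and let go.

>>> {"fn": "send_rows", "kwargs": {
  "rows": [
    [0.54,0.06,0,0,0,0,1],
    [0,0,0.8,0,0,0,1],
    [0,0,0.8,0,0,0,1],
    [0,0,0.8,0,0,0,1],
    [0,0,0.5,0,0,0,1],
    [0,0,0.2,0,0,0,1],
    [0,0,0,0,0,0,1],
    [0,0,0,0,0,0,-0.4],
    [0,0,0,0,0,0,-0.5],
    [0,0,0,0,0,0,-0.5]
  ]
}}

```text
clock: 6.05
position: [0.5473, 0.1776, 0.0414]
tool_rot: [0.0, 0.74, 0.673, 0.001]
force: [0.1, -0.0, -0.2]
width: 0.0642
gripper_force: 0.0
```

>>> {"fn": "send_rows", "kwargs": {
  "rows": [
    [0,0,-0.8,0,0,0,-0.5],
    [0,0,-0.8,0,0,0,-0.5],
    [0,0,-0.8,0,0,0,-0.5],
    [0,0,-0.8,0,0,-0.03,-1],
    [-0.9,-0.3,0,0,0,0,-1],
    [-0.9,-0.3,0,0,0,0,-1],
    [-0.9,-0.3,0,0,0,0,-1],
    [0,0,0,0,0,0,-1]
  ]
}}

```text
clock: 6.85
position: [0.5076, 0.0629, 0.1684]
tool_rot: [0.001, 0.71, 0.704, -0.003]
force: [0.1, 0.8, -0.8]
width: 0.0853
gripper_force: 0.0
```

Run:
```python
from h import *
to(.437,-.084,.12)
c=cap("top");[print(b) for b in lenses(c)];cv2.imwrite("pics/t2.png",c["frame"][:,:,::-1])
```

```text
t 6.8 pos [0.5076 0.0629 0.1684] psi 89.54 w 0.0853 shift [-3.68  -1.733  1.232] turn [-0.001   0.0015 -0.0026] F [ 0.1  0.8 -0.8]
(array([437.3, -83.8]), 26.0, array([316., 283.]))
(array([ 442.8, -207.5]), 26.2, array([376., 281.]))
(array([697. , 442.8]), 56.4, array([ 62., 153.]))
```

View pics/t2.png

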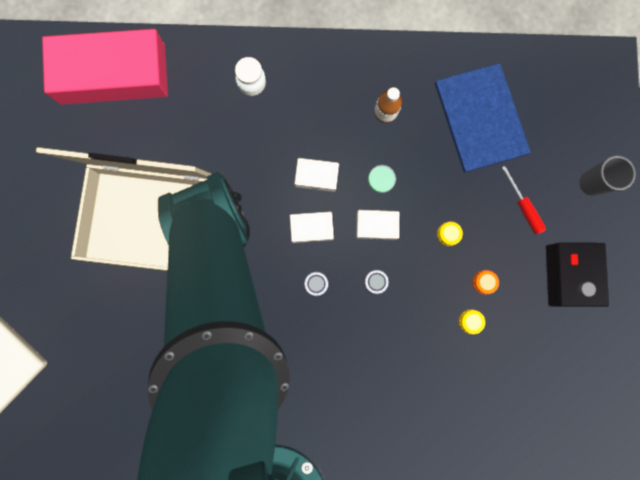

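The arm covers the first lens in this view. The other two are still at (316,284) and (376,281), so I fetch the next one.

>>> {"fn": "send_rows", "kwargs": {
  "rows": [
    [-0.95,-0.44,0.3,0,0,0,-1],
    [-0.95,-0.44,0.3,0,0,0,-1],
    [-0.95,-0.44,0.3,0,0,0,-1],
    [-0.95,-0.44,0.3,0,0,-0.0026,-1],
    [0,0,0,0,0,0,-1],
    [0,0,0.8,0,0,0,-1],
    [0,0,0.8,0,0,0,-1],
    [0,0,0.5,0,0,0,-1],
    [0,0,0.3,0,0,0,-1],
    [0,0,0,0,0,0,-1]
  ]
}}

```text
clock: 7.9
position: [0.441, -0.0808, 0.023]
tool_rot: [-0.0, 0.703, 0.711, 0.0]
force: [-0.8, 0.5, -0.2]
width: 0.0857
gripper_force: 0.0
```

>>> {"fn": "send_rows", "kwargs": {
  "rows": [
    [0,0,0,0,0,0,1],
    [0,0,0,0,0,0,1],
    [0,0,0,0,0,0,1],
    [0,0,0,0,0,0,1],
    [0,0,0,0,0,0,1]
  ]
}}

```text
clock: 8.4
position: [0.4398, -0.0824, 0.0253]
tool_rot: [0.0, 0.704, 0.71, 0.0]
force: [-1.6, 0.1, 6.8]
width: 0.0464
gripper_force: 50.1
```

```bash
python3 -c "
from h import *
to(.5525,.2485,.16,84.5)"
```

```text
t 8.4 pos [ 0.4398 -0.0824  0.0253] psi 90.46 w 0.0464 shift [ 8.25   2.886 -3.366] turn [0.0003 0.     0.0331] F [-1.6  0.1  6.8]
```

>>> {"fn": "send_rows", "kwargs": {
  "rows": [
    [0,0,-0.9,0,0,0,1],
    [0,0,-0.9,0,0,0,1],
    [0,0,-0.9,0,0,0,1],
    [0.35,0.16,-0.7,0,0,0,1],
    [0.92,0.32,0,0,0,0,1],
    [0.92,0.32,0,0,0,0,1],
    [0.92,0.32,0,0,0,0,1],
    [0.92,0.32,0,0,0,0,1],
    [0.92,0.32,0,0,0,0,1],
    [0.92,0.32,0,0,0,0,1],
    [0.92,0.32,0,0,0,0,1],
    [0.92,0.32,0,0,0,0,1]
  ]
}}

```text
clock: 9.6
position: [0.5463, 0.2279, 0.1607]
tool_rot: [0.0, 0.704, 0.71, 0.0]
force: [0.1, 0.1, -2.0]
width: 0.0463
gripper_force: 52.3
```

>>> {"fn": "send_rows", "kwargs": {
  "rows": [
    [0.6,0.2,0,0,0,0.033,1],
    [0,0,0,0,0,0,1],
    [0,0,0,0,0,0,1]
  ]
}}

```text
clock: 9.9
position: [0.5535, 0.2508, 0.1603]
tool_rot: [0.0, 0.74, 0.673, -0.0]
force: [-0.7, -0.9, -1.0]
width: 0.0463
gripper_force: 52.3
```

```bash
python3 -c "
from h import *
to(.5525,.2485,.035,84.5)"
```

```text
t 9.9 pos [0.5535 0.2508 0.1603] psi 84.62 w 0.0463 shift [-0.059 -0.019  3.132] turn [-0.0001  0.0002  0.0007] F [-0.7 -0.9 -1. ]
```

>>> {"fn": "send_rows", "kwargs": {
  "rows": [
    [0,0,0.8,0,0,0,1],
    [0,0,0.8,0,0,0,1],
    [0,0,0.8,0,0,0,1],
    [0,0,0.5,0,0,0,1],
    [0,0,0.2,0,0,0,1],
    [0,0,0,0,0,0,1],
    [0,0,0,0,0,0,-0.4],
    [0,0,0,0,0,0,-0.5],
    [0,0,0,0,0,0,-0.5]
  ]
}}

```text
clock: 10.8
position: [0.555, 0.2511, 0.0375]
tool_rot: [0.0, 0.74, 0.672, 0.001]
force: [0.3, -0.6, 0.4]
width: 0.064
gripper_force: 0.0
```

>>> {"fn": "send_rows", "kwargs": {
  "rows": [
    [0,0,-0.8,0,0,0,-0.5],
    [0,0,-0.8,0,0,0,-0.5],
    [0,0,-0.8,0,0,0,-0.5],
    [0,0,-0.8,0,0,-0.03,-1],
    [-0.94,-0.22,0,0,0,0,-1],
    [-0.94,-0.22,0,0,0,0,-1],
    [-0.94,-0.22,0,0,0,0,-1],
    [-0.94,-0.22,0,0,0,0,-1],
    [-0.94,-0.22,0,0,0,0,-1],
    [-0.94,-0.22,0,0,0,0,-1],
    [-0.94,-0.22,0,0,0,0,-1],
    [0,0,0,0,0,0,-1]
  ]
}}

```text
clock: 12.0
position: [0.4899, -0.0189, 0.1644]
tool_rot: [0.001, 0.711, 0.703, -0.002]
force: [0.1, 0.3, 1.2]
width: 0.0852
gripper_force: 0.0
```

Run:
```python
from h import *
c=cap("top");[print(b) for b in lenses(c)]
to(.443,-.2075,.12)
```

```text
(array([ 442.8, -207.6]), 26.1, array([376., 281.]))
(array([555.2, -85.3]), 42.1, array([319., 225.]))
(array([699.1, 441.9]), 56.9, array([ 62., 152.]))
t 12.1 pos [ 0.4913 -0.0157  0.1646] psi 89.57 w 0.0852 shift [-4.802 -1.171  1.124] turn [ 0.      0.0005 -0.0024] F [ 0.1  0.5 -0.5]
```

>>> {"fn": "send_rows", "kwargs": {
  "rows": [
    [-0.96,-0.23,0.2,0,0,0,-1],
    [-0.96,-0.23,0.2,0,0,0,-1],
    [-0.96,-0.23,0.2,0,0,0,-1],
    [-0.96,-0.23,0.2,0,0,0,-1],
    [-0.96,-0.25,0.2,0,0,-0.0024,-1],
    [0,0,0,0,0,0,-1],
    [0,0,0.8,0,0,0,-1],
    [0,0,0.8,0,0,0,-1],
    [0,0,0.5,0,0,0,-1],
    [0,0,0.3,0,0,0,-1],
    [0,0,0,0,0,0,-1]
  ]
}}

```text
clock: 13.15
position: [0.4455, -0.2028, 0.0272]
tool_rot: [-0.001, 0.704, 0.71, -0.0]
force: [-0.5, -0.2, -0.2]
width: 0.0854
gripper_force: 0.0
```

>>> {"fn": "send_rows", "kwargs": {
  "rows": [
    [0,0,0,0,0,0,1],
    [0,0,0,0,0,0,1],
    [0,0,0,0,0,0,1],
    [0,0,0,0,0,0,1],
    [0,0,0,0,0,0,1]
  ]
}}

```text
clock: 13.65
position: [0.4451, -0.2044, 0.0295]
tool_rot: [0.001, 0.705, 0.709, 0.0]
force: [-1.7, 0.6, 7.7]
width: 0.046
gripper_force: 50.0
```

```bash
python3 -c "
from h import *
to(.559,.318,.165,84.5)"
```

```text
t 13.7 pos [ 0.4451 -0.2044  0.0295] psi 90.33 w 0.046 shift [13.042  2.928 -3.394] turn [0.0003 0.0002 0.0324] F [-1.7  0.6  7.7]
```

>>> {"fn": "send_rows", "kwargs": {
  "rows": [
    [0,0,-0.9,0,0,0,1],
    [0,0,-0.9,0,0,0,1],
    [0,0,-0.9,0,0,0,1],
    [0.35,0.08,-0.7,0,0,0,1],
    [0.95,0.21,0,0,0,0,1],
    [0.95,0.21,0,0,0,0,1],
    [0.95,0.21,0,0,0,0,1],
    [0.95,0.21,0,0,0,0,1],
    [0.95,0.21,0,0,0,0,1],
    [0.95,0.21,0,0,0,0,1],
    [0.95,0.21,0,0,0,0,1],
    [0.95,0.21,0,0,0,0,1]
  ]
}}

```text
clock: 14.85
position: [0.5135, 0.1154, 0.1647]
tool_rot: [0.0, 0.705, 0.709, 0.0]
force: [1.3, -0.7, -0.8]
width: 0.0459
gripper_force: 52.0
```

>>> {"fn": "send_rows", "kwargs": {
  "rows": [
    [0.95,0.21,0,0,0,0,1],
    [0.95,0.21,0,0,0,0,1],
    [0.95,0.21,0,0,0,0,1],
    [0.95,0.21,0,0,0,0,1],
    [0.95,0.21,0,0,0,0.032,1],
    [0.3,0.1,0,0,0,0,1],
    [0,0,0,0,0,0,1],
    [0,0,0,0,0,0,1]
  ]
}}

```text
clock: 15.65
position: [0.5591, 0.3139, 0.164]
tool_rot: [0.001, 0.74, 0.673, -0.001]
force: [-0.5, -0.9, -1.1]
width: 0.0456
gripper_force: 52.0
```

```bash
python3 -c "
from h import *
to(.559,.318,.038,84.5)"
```

```text
t 15.7 pos [0.5591 0.3139 0.164 ] psi 84.56 w 0.0456 shift [ 0.109 -0.01   3.149] turn [-0.0002  0.0007  0.0003] F [-0.5 -0.9 -1.1]
```

>>> {"fn": "send_rows", "kwargs": {
  "rows": [
    [0.1,0,0.8,0,0,0,1],
    [0,0,0.8,0,0,0,1],
    [0,0,0.8,0,0,0,1],
    [0,0,0.5,0,0,0,1],
    [0,0,0.2,0,0,0,1],
    [0,0,0,0,0,0,1],
    [0,0,0,0,0,0,-0.4],
    [0,0,0,0,0,0,-0.5],
    [0,0,0,0,0,0,-0.5]
  ]
}}

```text
clock: 16.55
position: [0.5607, 0.3204, 0.0416]
tool_rot: [0.0, 0.74, 0.673, 0.001]
force: [0.1, -0.8, -0.1]
width: 0.064
gripper_force: 0.0
```

>>> {"fn": "send_rows", "kwargs": {
  "rows": [
    [0,0,-0.8,0,0,0,-0.5],
    [0,0,-0.8,0,0,0,-0.5],
    [0,0,-0.8,0,0,0,-0.5],
    [0,0,-0.8,0,0,0,-0.5],
    [-0.9,-0.1,0,0,0,0,-0.5],
    [-0.9,-0.1,0,0,0,0,-0.5],
    [-0.9,-0.1,0,0,0,0,-0.5],
    [-0.9,-0.1,0,0,0,0,-0.5],
    [-0.9,-0.1,0,0,0,0,-0.5],
    [-0.9,-0.1,0,0,0,0,-0.5],
    [-0.9,-0.1,0,0,0,0,-0.5],
    [-0.9,-0.1,0,0,0,0,-0.5]
  ]
}}

```text
clock: 17.75
position: [0.5008, 0.035, 0.169]
tool_rot: [0.001, 0.74, 0.673, 0.001]
force: [0.5, -0.0, -0.1]
width: 0.0641
gripper_force: 0.0
```

>>> {"fn": "send_rows", "kwargs": {
  "rows": [
    [-0.9,-0.1,0,0,0,0,-0.5],
    [-0.9,-0.1,0,0,0,0,-0.5],
    [0,0,0,0,0,0,1]
  ]
}}

```text
clock: 18.05
position: [0.4842, -0.0407, 0.1685]
tool_rot: [0.001, 0.743, 0.67, -0.002]
force: [0.3, 0.2, -0.2]
width: 0.0508
gripper_force: 0.0
```

Run:
```python
from h import *
to(.559,.318,.038,84.5)
c=cap("top");cv2.imwrite("pics/t3.png",cv2.resize(c["frame"][120:300,20:260,::-1],None,fx=3,fy=3))
c=cap("scene");cv2.imwrite("pics/s3.png",c["frame"][:,:,::-1])
```

```text
t 18.1 pos [ 0.4842 -0.0407  0.1685] psi 84.08 w 0.0508 shift [9.124 0.938 3.226] turn [-0.0004  0.0012 -0.0023] F [ 0.3  0.2 -0.2]
```

View pics/t3.png

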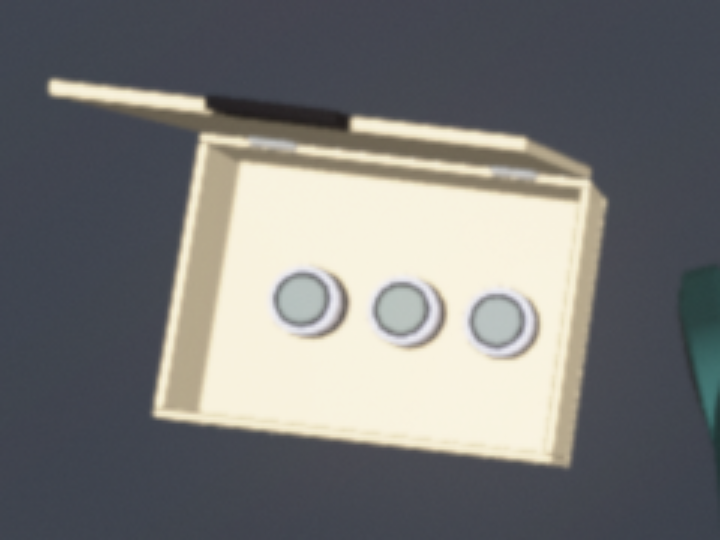

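All three lenses lie in the case, at crop (308,300), (405,312) and (502,322), with the lid upright behind them. Next I work out the case frame and the lid angle.

Run:
```python
from h import *
c=cap("top")
P=ray(c,np.array([(153,416),(570,467),(203,137),(597,190)])/3+[20,120],.065);print(P.round(4))
d=P[0]-P[1];print("yaw",np.degrees(np.arctan2(-d[0],d[1])), np.linalg.norm(d), "cen",P.mean(0))
s=cap("scene")
# pad + tab black in scene
m=(s["frame"].max(2)<60)
for k in blobs(m,300,6000):
    q=cv2.boxPoints(cv2.minAreaRect(k)).round(); print("black",k[:,0].mean(0).round(),cv2.contourArea(k),q.tolist())
y=np.radians(-5.5);X=np.array([np.cos(y),np.sin(y),0]);C=np.r_[.5575,.2485,0]
for C2 in (C,np.r_[P.mean(0),0]):
  for th in (1.35,1.45,1.55):
    h=C2+.095*X+[0,0,.0655]; u=-X*np.cos(th)+[0,0,np.sin(th)]; n=X*np.sin(th)+[0,0,np.cos(th)]
    print(th,"pad",proj(s,h+.095*u+.008*n).round(1),"tab",proj(s,h+.2025*u+.008*n).round(1),proj(c,h+.2025*u+.004*n).round(1))
```

```text
[[0.4782 0.3946]
 [0.4487 0.1245]
 [0.6636 0.3736]
 [0.6329 0.1131]]
yaw -6.223760237685819 0.2716853672897508 cen [0.5558711  0.25145419]
black [539. 276.] 1657.5 [[504.0, 287.0], [507.0, 259.0], [575.0, 266.0], [572.0, 294.0]]
black [557. 225.] 747.0 [[531.0, 231.0], [532.0, 215.0], [584.0, 220.0], [583.0, 236.0]]
black [ 88. 223.] 558.0 [[75.0, 243.0], [90.0, 198.0], [105.0, 203.0], [90.0, 248.0]]
black [361. 160.] 1082.0 [[338.0, 187.0], [339.0, 133.0], [385.0, 134.0], [384.0, 188.0]]
black [283.  16.] 307.5 [[277.0, 0.0], [287.0, -1.0], [290.0, 33.0], [279.0, 34.0]]
1.35 pad [[533.  272.3]] tab [[550.6 218. ]] [[116.7 168.7]]
1.45 pad [[533.7 276.9]] tab [[552.7 227.2]] [[117.9 156.1]]
1.55 pad [[534.3 281.9]] tab [[554.4 237.7]] [[119.5 143.8]]
1.35 pad [[534.7 271.5]] tab [[552.4 217.2]] [[114.8 169.6]]
1.45 pad [[535.4 276.1]] tab [[554.5 226.4]] [[116.  157.1]]
1.55 pad [[536. 281.]] tab [[556.3 236.9]] [[117.6 144.7]]
```

View pics/s3.png

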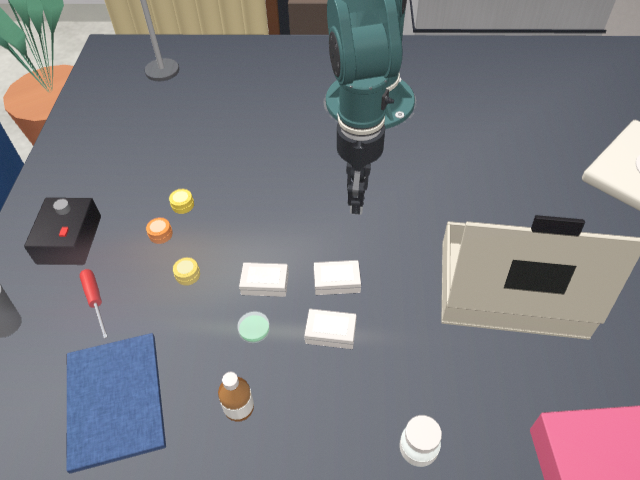

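>>> {"fn": "send_rows", "kwargs": {
  "squeeze": 30,
  "rows": [
    [0,0,-0.9,0,0,0,1],
    [0,0,-0.9,0,0,0,1],
    [0,0,-0.9,0,0,0,1],
    [0,0,-0.9,0,0,0,1],
    [0,0,-0.95,0,0,0,1],
    [0.9,0.5,0,0,0,0,1],
    [0.9,0.5,0,0,0,0,1],
    [0.9,0.5,0,0,0,0,1],
    [0.9,0.5,0,0,0,0,1],
    [0.9,0.5,0,0,0,0,1],
    [0,0,0,0,0,0,1]
  ]
}}

```text
clock: 19.35
position: [0.604, 0.1445, 0.3505]
tool_rot: [-0.002, 0.736, 0.677, 0.003]
force: [-1.2, 0.8, 0.4]
width: -0.0002
gripper_force: 0.0
```

```bash
python3 -c "
from h import *
to(.677,.2447,.35,84)"
```

```text
t 19.4 pos [0.604  0.1445 0.3505] psi 85.23 w -0.0002 shift [2.647 1.61  0.033] turn [ 0.0006 -0.0022  0.0068] F [-1.2  0.8  0.4]
```

>>> {"fn": "send_rows", "kwargs": {
  "rows": [
    [0.88,0.54,0,0,0,0.007,1],
    [0.88,0.54,0,0,0,0,1],
    [0.88,0.54,0,0,0,0,1],
    [0,0,0,0,0,0,1],
    [0,0,0,0,0,0,1]
  ]
}}

```text
clock: 19.85
position: [0.6775, 0.2352, 0.3495]
tool_rot: [-0.001, 0.746, 0.666, -0.0]
force: [-0.7, -0.6, -0.1]
width: -0.0
gripper_force: 0.0
```

```bash
python3 -c "
from h import *
to(.677,.2447,.25,84)"
```

```text
t 19.9 pos [0.6775 0.2352 0.3495] psi 83.55 w -0.0 shift [ 0.234 -0.036  2.487] turn [-0.0005  0.     -0.0025] F [-0.7 -0.6 -0.1]
```

>>> {"fn": "send_rows", "kwargs": {
  "rows": [
    [0.2,0,0.5,0,0,0,1],
    [0,0,0.5,0,0,0,1],
    [0,0,0.5,0,0,0,1],
    [0,0,0.5,0,0,0,1],
    [0,0,0.5,0,0,0,1],
    [0,0,0,0,0,0,1]
  ]
}}

```text
clock: 20.45
position: [0.6768, 0.2382, 0.247]
tool_rot: [-0.001, 0.747, 0.665, -0.004]
force: [-0.2, 0.8, 0.0]
width: -0.0001
gripper_force: 0.0
```

>>> {"fn": "send_rows", "kwargs": {
  "rows": [
    [0,-0.25,0,0,0,0,1],
    [0,-0.25,0,0,0,0,1],
    [0,-0.25,0,0,0,0,1],
    [0,-0.25,0,0,0,0,1],
    [0,-0.25,0,0,0,0,1]
  ]
}}

```text
clock: 20.95
position: [0.6294, 0.2471, 0.2512]
tool_rot: [0.0, 0.747, 0.665, 0.001]
force: [1.4, -0.1, 0.5]
width: -0.0001
gripper_force: 0.7
```

>>> {"fn": "send_rows", "kwargs": {
  "rows": [
    [0,-0.285,0.094,0,0,0,1],
    [0,-0.278,0.113,0,0,0,1],
    [0,-0.27,0.132,0,0,0,1],
    [0,-0.26,0.15,0,0,0,1],
    [0,-0.249,0.168,0,0,0,1],
    [0,-0.236,0.185,0,0,0,1],
    [0,-0.223,0.2,0,0,0,1],
    [0,-0.208,0.216,0,0,0,1],
    [0,-0.193,0.23,0,0,0,1]
  ]
}}

```text
clock: 21.85
position: [0.5412, 0.257, 0.1896]
tool_rot: [-0.0, 0.747, 0.665, -0.0]
force: [0.8, -0.0, 1.9]
width: 0.0001
gripper_force: 0.7
```

Run:
```python
from h import *
to(.677,.2447,.25,84)
c=cap("scene");cv2.imwrite("pics/s4.png",cv2.resize(c["frame"][130:400,300:640,::-1],None,fx=2,fy=2))
```

```text
t 21.9 pos [0.5412 0.257  0.1896] psi 83.34 w 0.0001 shift [ 0.089  3.406 -1.512] turn [-0.0002  0.0001 -0.0037] F [ 0.8 -0.   1.9]
```

View pics/s4.png

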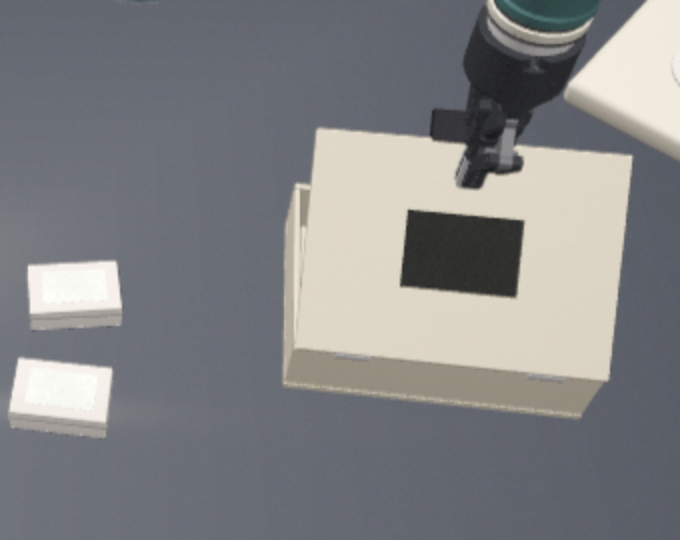

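The lid is about half shut, and the fingertips rest on its outer face between the pad and the tab (crop 470,180). I carry on along the arc.

>>> {"fn": "send_rows", "kwargs": {
  "rows": [
    [0,-0.187,0.235,0,0,0,1],
    [0,-0.168,0.249,0,0,0,1],
    [0,-0.15,0.26,0,0,0,1],
    [0,-0.131,0.27,0,0,0,1],
    [0,-0.11,0.279,0,0,0,1],
    [0,-0.089,0.286,0,0,0,1],
    [0,-0.067,0.292,0,0,0,1],
    [0,-0.047,0.24,0,0,0,1],
    [0,0,0.1,0,0,0,1],
    [0,0,0.05,0,0,0,1]
  ]
}}

```text
clock: 22.9
position: [0.5044, 0.2613, 0.0994]
tool_rot: [-0.0, 0.747, 0.665, -0.0]
force: [0.2, 0.1, 1.3]
width: -0.0001
gripper_force: 0.4
```

>>> {"fn": "send_rows", "kwargs": {
  "rows": [
    [0,0,0.08,0,0,0,1],
    [0,0,0.08,0,0,0,1],
    [0,0,0.05,0,0,0,1]
  ]
}}

```text
clock: 23.2
position: [0.5048, 0.2615, 0.0917]
tool_rot: [0.0, 0.747, 0.665, 0.0]
force: [-0.7, -0.2, 0.7]
width: 0.0001
gripper_force: 0.4
```

>>> {"fn": "send_rows", "kwargs": {
  "rows": [
    [0,0,0.06,0,0,0,1],
    [0,0,0.06,0,0,0,1],
    [0,0,0,0,0,0,1],
    [0,0,0,0,0,0,1]
  ]
}}

```text
clock: 23.6
position: [0.5048, 0.2615, 0.0904]
tool_rot: [0.001, 0.747, 0.665, 0.0]
force: [-6.1, -3.6, 27.7]
width: 0.0002
gripper_force: 13.5
```

>>> {"fn": "send_rows", "kwargs": {
  "rows": [
    [0,0,-0.3,0,0,0,1],
    [0,0,-0.8,0,0,0,1],
    [0,0,-0.9,0,0,0,-1],
    [-0.9,-0.3,0,0,0,0,-1],
    [-0.9,-0.3,0,0,0,0,-1],
    [-0.9,-0.3,0,0,0,0,-1],
    [-0.9,-0.3,0,0,0,0,-1],
    [-0.9,0,0,0,0,0,-1],
    [-0.9,0,0,0,0,0,-1],
    [0,0,0,0,0,0,-1],
    [0,0,0,0,0,0,-1]
  ]
}}

```text
clock: 24.7
position: [0.4322, 0.0516, 0.1671]
tool_rot: [0.0, 0.748, 0.664, 0.0]
force: [0.6, -0.8, 0.7]
width: 0.0854
gripper_force: 0.0
```

```bash
cat >> h.py <<'E'
def pad(c,z=.0735):
    for k in blobs((c["frame"].max(2)<55),500,5000):
        p=ray(c,k[:,0],z)*1000;rc=cv2.minAreaRect(p.astype(np.float32))
        if min(rc[1])>50 and max(rc[1])<130: print("pad",np.round(rc[0],1),np.round(rc[1],1),rc[2])
E
python3 - <<'E'
from h import *
for n in("top","scene"):
    c=cap(n);pad(c);[print(*b) for b in boxes(c,thr=200 if n=="scene" else 225)]
    cv2.imwrite(f"pics/{n}5.png",c["frame"][:,:,::-1])
to(.554,-.073,.12,95)
E
```

```text
pad [ 460.9 -600.9] [125.4 121.4] 0.6545702219009399
[270.2 495.6] [156.2  77. ] 4.4 [ 10. 366.]
[553.8 -72.9] [54.2 83.8] 95.0 [311. 226.]
[ 561.3 -210.3] [83.1 54.2] 89.8 [378. 224.]
[665.4 -81.7] [83.8 53.8] 84.1 [316. 173.]
[877.5  62.1] [72.6 52.5] 25.2 [250.  76.]
pad [558.5 256.1] [93.1 62. ] 84.02902221679688
[862.4  61.4] [59. 72.] 169.8 [421. 439.]
[665.5 -82.6] [83.9 54.3] 83.9 [330. 325.]
[ 561.5 -211.3] [83.9 53.8] 88.9 [263. 275.]
[554.2 -73.5] [54.2 84.2] 95.5 [336. 273.]
[217.8 528.9] [107.  256.1] 163.4 [623. 162.]
t 24.8 pos [0.4326 0.0535 0.1672] psi 83.39 w 0.0851 shift [-2.794  3.378  1.181] turn [ 0.0005 -0.0003 -0.0645] F [ 0.1 -0.6  0.3]
```

View pics/top5.png

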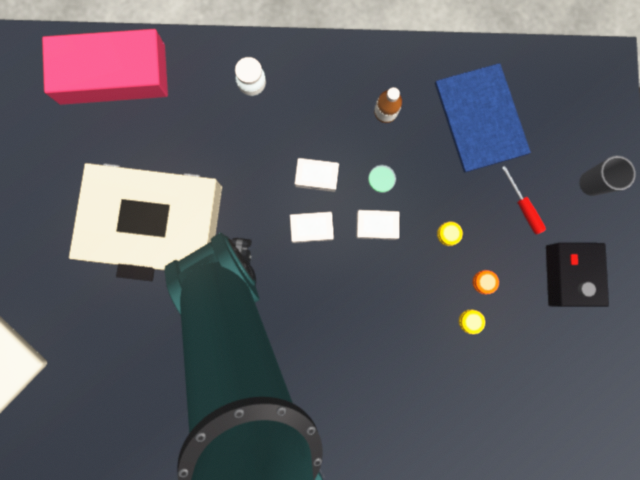

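The lid is shut. The pad shows at top view (143,218), and the scene view puts it at (558.5, 256.1) mm with its long side at 84°. Next is box A.

>>> {"fn": "send_rows", "kwargs": {
  "rows": [
    [0,0,0,0,0,-0.0322,-1],
    [0,0,0,0,0,-0.0322,-1],
    [0,0,0,0,0,0,-1]
  ]
}}

```text
clock: 25.1
position: [0.4323, 0.0541, 0.167]
tool_rot: [-0.0, 0.675, 0.738, 0.001]
force: [0.5, -0.3, 0.8]
width: 0.0851
gripper_force: 0.0
```

```bash
python3 -c "
from h import *
to(.554,-.073,.10,95)"
```

```text
t 25.1 pos [0.4323 0.0541 0.167 ] psi 95.07 w 0.0851 shift [-3.436  2.748  1.673] turn [ 0.0003 -0.0004  0.0004] F [ 0.5 -0.3  0.8]
```

>>> {"fn": "send_rows", "kwargs": {
  "rows": [
    [-0.85,0.69,0.41,0,0,0,-1],
    [-0.85,0.69,0.41,0,0,0,-1],
    [-0.85,0.69,0.41,0,0,0,-1],
    [-0.85,0.69,0.41,0,0,0,-1],
    [0,0,0,0,0,0,-1],
    [0,0,0,0,0,0,-1]
  ]
}}

```text
clock: 25.7
position: [0.554, -0.0735, 0.1005]
tool_rot: [-0.0, 0.677, 0.736, -0.0]
force: [-0.5, 0.2, 1.0]
width: 0.0855
gripper_force: 0.0
```

```bash
python3 -c "
from h import *
to(.554,-.073,.025,95)"
```

```text
t 25.7 pos [ 0.554  -0.0735  0.1005] psi 94.77 w 0.0855 shift [0.011 0.003 1.889] turn [-0.0002 -0.0002 -0.0013] F [-0.5  0.2  1. ]
```

>>> {"fn": "send_rows", "kwargs": {
  "squeeze": 40,
  "rows": [
    [0,0,0.7,0,0,0,-1],
    [0,0,0.7,0,0,0,-1],
    [0,0,0.45,0,0,0,-1],
    [0,0,0,0,0,0,-1],
    [0,0,0,0,0,0,1],
    [0,0,0,0,0,0,1],
    [0,0,0,0,0,0,1],
    [0,0,0,0,0,0,1]
  ]
}}

```text
clock: 26.5
position: [0.5541, -0.0729, 0.0289]
tool_rot: [0.001, 0.676, 0.737, 0.001]
force: [-1.5, 2.0, 7.1]
width: 0.0551
gripper_force: 43.7
```

>>> {"fn": "send_rows", "kwargs": {
  "rows": [
    [0,0,-0.8,0,0,0,1],
    [0,0,-0.8,0,0,0,1],
    [0,0,-0.8,0,0,0,1],
    [0,0,-0.8,0,0,0,1],
    [0,0,0,0,0,0.03,1],
    [0,0,0,0,0,0.03,1],
    [0,0,0,0,0,0,1]
  ]
}}

```text
clock: 27.2
position: [0.5534, -0.0739, 0.1562]
tool_rot: [0.001, 0.743, 0.67, 0.0]
force: [-0.3, -0.7, -0.9]
width: 0.055
gripper_force: 43.2
```

```bash
python3 -c "
from h import *
to(.5585,.256,.16,84)"
```

```text
t 27.2 pos [ 0.5534 -0.0739  0.1562] psi 84.1 w 0.055 shift [ 8.217 -0.722 -0.1  ] turn [0.0004 0.0002 0.0005] F [-0.3 -0.7 -0.9]
```

>>> {"fn": "send_rows", "kwargs": {
  "rows": [
    [0.9,-0.08,0,0,0,0,1],
    [0.9,-0.08,0,0,0,0,1],
    [0.9,-0.08,0,0,0,0,1],
    [0.9,-0.08,0,0,0,0,1],
    [0.9,-0.08,0,0,0,0,1],
    [0.9,-0.08,0,0,0,0,1],
    [0.9,-0.08,0,0,0,0,1],
    [0.9,-0.08,0,0,0,0,1],
    [0.9,-0.08,0,0,0,0,1],
    [0.1,0,0,0,0,0,1],
    [0,0,0,0,0,0,1],
    [0,0,0,0,0,0,1]
  ]
}}

```text
clock: 28.4
position: [0.5582, 0.2538, 0.1549]
tool_rot: [0.0, 0.743, 0.67, -0.001]
force: [-0.0, 0.3, -1.0]
width: 0.0551
gripper_force: 43.2
```

```bash
python3 -c "
from h import *
to(.5585,.256,.103,84)
for n in ('top','scene'):
  c=cap(n);[print(*b) for b in boxes(c,z=.16)]"
```

```text
t 28.4 pos [0.5582 0.2538 0.1549] psi 84.1 w 0.0551 shift [0.057 0.003 1.297] turn [-0.0002  0.0006  0.0006] F [-0.   0.3 -1. ]
[ 543.6 -192.6] [74.8 49.3] 88.7 [378. 224.]
[635.  -79.9] [75.3 49.1] 83.9 [316. 173.]
[819.9  47.3] [67.7 53.7] 1.5 [250.  75.]
[ 916.9 -647.9] [ 97.8 151.8] 177.0 [624.  31.]
[ 950.8 -517.9] [ 61.3 116.1] 100.4 [543.  16.]
[738.2 -79.7] [70.4 37.9] 83.9 [329. 322.]
[ 651.7 -184.9] [60.7 42.2] 87.8 [266. 275.]
```

>>> {"fn": "send_rows", "kwargs": {
  "rows": [
    [0.06,0,0.4,0,0,0,1],
    [0,0,0.4,0,0,0,1],
    [0,0,0.3,0,0,0,1],
    [0,0,0.15,0,0,0,1],
    [0,0,0,0,0,0,1],
    [0,0,0.05,0,0,0,1]
  ]
}}

```text
clock: 29.1
position: [0.5588, 0.2583, 0.1033]
tool_rot: [-0.0, 0.742, 0.67, 0.0]
force: [0.1, -0.4, -1.6]
width: 0.0551
gripper_force: 43.2
```

```bash
python3 -c "
from h import *
to(.5585,.256,.103,84)"
```

```text
t 29.1 pos [0.5588 0.2583 0.1033] psi 84.13 w 0.0551 shift [-0.058 -0.002  0.007] turn [ 0.0001 -0.0001  0.0007] F [ 0.1 -0.4 -1.6]
```

>>> {"fn": "send_rows", "kwargs": {
  "rows": [
    [-0.05,0,0,0,0,0,1],
    [0,0,0.04,0,0,0,1],
    [0,0,0,0,0,0,1],
    [0,0,0,0,0,0,-0.6],
    [0,0,0,0,0,0,-0.8],
    [0,0,0,0,0,0,-0.8],
    [0,0,-0.6,0,0,0,-0.8],
    [0,0,-0.8,0,0,0,-1],
    [0,0,-0.6,0,0,0,-1],
    [-0.9,0,0,0,0,0,-1],
    [-0.9,0,0,0,0,0,-1],
    [-0.9,0,0,0,0,0,-1]
  ]
}}

```text
clock: 30.3
position: [0.5473, 0.1477, 0.1821]
tool_rot: [0.0, 0.742, 0.67, 0.0]
force: [0.9, 0.1, 0.4]
width: 0.0852
gripper_force: 0.0
```

>>> {"fn": "send_rows", "kwargs": {
  "rows": [
    [-0.9,0,0,0,0,-0.027,-1],
    [-0.9,-0.2,0,0,0,0,-1],
    [-0.9,-0.2,0,0,0,0,-1],
    [0,0,0,0,0,0,-1]
  ]
}}

```text
clock: 30.7
position: [0.5243, 0.0342, 0.1809]
tool_rot: [0.0, 0.716, 0.698, -0.003]
force: [0.4, -0.0, -0.6]
width: 0.085
gripper_force: 0.0
```

Run:
```python
from h import *
for n in("top","scene"):
    c=cap(n)
    for z in (.03,.1035):print(n,z);[print(*b) for b in boxes(c,z,thr=200 if n=="scene" else 225)]
    cv2.imwrite(f"pics/{n}6.png",c["frame"][:,:,::-1])
to(.5614,-.2108,.12,89.5)
```

```text
top 0.03
[270.2 495.6] [156.2  77. ] 4.4 [ 10. 366.]
[ 561.3 -210.3] [83.1 54.2] 89.8 [378. 224.]
[570.9 279.7] [92.8 58.7] 84.5 [138. 215.]
[665.4 -81.7] [83.8 53.9] 84.1 [316. 173.]
[877.5  62.1] [72.6 52.5] 25.2 [250.  76.]
top 0.1035
[279.9 457.2] [145.5  71.8] 4.4 [ 10. 366.]
[ 551.2 -200.6] [77.4 50.5] 89.8 [378. 224.]
[560.1 256.1] [86.5 54.7] 84.5 [138. 215.]
[648.2 -80.7] [78.1 50.2] 84.1 [316. 173.]
[845.8  53.3] [67.7 48.9] 25.2 [250.  76.]
scene 0.03
[862.4  61.4] [59. 72.] 169.8 [421. 439.]
[665.6 -82.7] [83.9 54.2] 83.8 [330. 325.]
[ 561.5 -211.3] [83.9 53.8] 88.9 [263. 275.]
[503.2 283.1] [92.5 61.8] 84.3 [524. 255.]
[229.4 574.4] [120.2 231. ] 138.6 [623. 162.]
scene 0.1035
[889.2  51.1] [54.1 66. ] 169.8 [421. 439.]
[708.7 -81.1] [76.9 49.7] 83.8 [330. 325.]
[ 613.2 -199. ] [76.9 49.4] 88.9 [263. 275.]
[559.8 254.4] [84.9 56.7] 84.3 [524. 255.]
[308.7 521.5] [110.3 211.9] 138.6 [623. 162.]
t 30.8 pos [0.5263 0.04   0.1818] psi 88.84 w 0.0855 shift [-6.251  1.003  1.544] turn [ 0.0001  0.     -0.0037] F [-0.1 -0.6  0.2]
```

View pics/scene6.png

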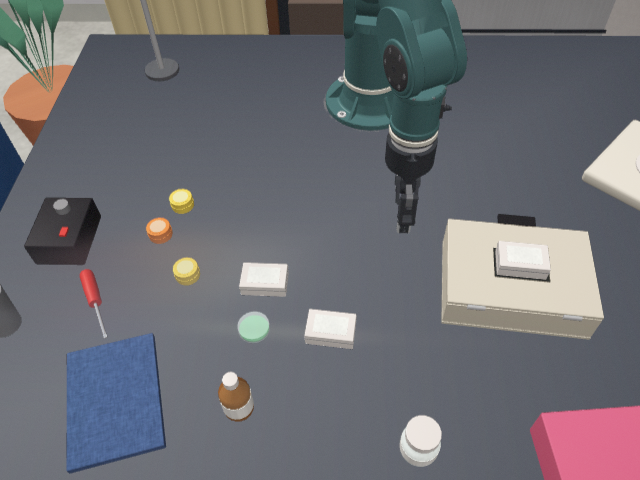

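Box A sits squarely on the pad at scene (523,258), about 2 mm off centre. Boxes B and C are unmoved. Next is box B.

>>> {"fn": "send_rows", "kwargs": {
  "rows": [
    [-0.88,0.14,0.2,0,0,0,-1],
    [-0.88,0.14,0.2,0,0,0,-1],
    [-0.88,0.14,0.2,0,0,0,-1],
    [-0.88,0.14,0.2,0,0,0,-1],
    [-0.88,0.14,0.2,0,0,0,-1],
    [-0.88,0.14,0.2,0,0,-0.0037,-1],
    [-0.88,0.14,0.2,0,0,0,-1],
    [0,0,0,0,0,0,-1],
    [0,0,0,0,0,0,-1]
  ]
}}

```text
clock: 31.7
position: [0.5626, -0.2054, 0.1254]
tool_rot: [-0.0, 0.709, 0.705, 0.001]
force: [1.1, 0.6, -0.9]
width: 0.0853
gripper_force: 0.0
```

```bash
python3 -c "
from h import *
to(.5614,-.2108,.027,89.5)
c=cap('scene');[print(*b) for b in boxes(c,thr=200)]"
```

```text
t 31.7 pos [ 0.5626 -0.2054  0.1254] psi 89.64 w 0.0853 shift [-0.139 -0.03   2.46 ] turn [ 0.0002 -0.0003  0.0008] F [ 1.1  0.6 -0.9]
[862.4  61.4] [59. 72.] 169.8 [421. 439.]
[665.5 -82.6] [83.9 54.3] 83.9 [330. 325.]
[ 561.6 -211.3] [83.9 53.6] 89.0 [263. 275.]
[503.2 283.1] [92.5 61.8] 84.3 [524. 255.]
[229.7 574.1] [120.2 231.7] 138.6 [623. 162.]
```

>>> {"fn": "send_rows", "kwargs": {
  "rows": [
    [-0.14,-0.03,0.7,0,0,0,-1],
    [0,0,0.7,0,0,0,-1],
    [0,0,0.6,0,0,0,-1],
    [0,0,0.4,0,0,0,-1],
    [0,0,0,0,0,0,-1],
    [0,0,0,0,0,0,1],
    [0,0,0,0,0,0,1],
    [0,0,0,0,0,0,1],
    [0,0,0,0,0,0,1]
  ]
}}

```text
clock: 32.65
position: [0.5615, -0.2115, 0.0312]
tool_rot: [0.001, 0.709, 0.705, 0.001]
force: [-0.5, 0.9, 6.1]
width: 0.0552
gripper_force: 43.9
```

>>> {"fn": "send_rows", "kwargs": {
  "rows": [
    [0,0,-0.8,0,0,0,1],
    [0,0,-0.8,0,0,0,1],
    [0,0,-0.8,0,0,0,1],
    [0,0,-0.8,0,0,0,1],
    [0,0,-0.8,0,0,0,1],
    [0,0,0,0,0,0.03,1],
    [0,0,0,0,0,0,1]
  ]
}}

```text
clock: 33.35
position: [0.5606, -0.212, 0.1912]
tool_rot: [0.001, 0.742, 0.671, 0.0]
force: [-0.1, 1.1, -1.2]
width: 0.0549
gripper_force: 43.3
```

```bash
python3 -c "
from h import *
to(.559,.2555,.19,84.2)"
```

```text
t 33.4 pos [ 0.5606 -0.212   0.1912] psi 84.21 w 0.0549 shift [11.624 -1.219  0.012] turn [0.0007 0.0004 0.0001] F [-0.1  1.1 -1.2]
```

>>> {"fn": "send_rows", "kwargs": {
  "rows": [
    [0.97,-0.1,0,0,0,0,1],
    [0.97,-0.1,0,0,0,0,1],
    [0.97,-0.1,0,0,0,0,1],
    [0.97,-0.1,0,0,0,0,1],
    [0.97,-0.1,0,0,0,0,1],
    [0.97,-0.1,0,0,0,0,1],
    [0.97,-0.1,0,0,0,0,1],
    [0.97,-0.1,0,0,0,0,1],
    [0.97,-0.1,0,0,0,0,1],
    [0.97,-0.1,0,0,0,0,1],
    [0.97,-0.1,0,0,0,0,1],
    [0.97,-0.1,0,0,0,0,1]
  ]
}}

```text
clock: 34.55
position: [0.5583, 0.2573, 0.1885]
tool_rot: [-0.0, 0.741, 0.671, -0.001]
force: [0.4, 0.0, -1.3]
width: 0.055
gripper_force: 43.3
```

>>> {"fn": "send_rows", "kwargs": {
  "rows": [
    [0,0,0,0,0,0,1],
    [0,0,0,0,0,0,1]
  ]
}}

```text
clock: 34.75
position: [0.5581, 0.2575, 0.1887]
tool_rot: [-0.0, 0.74, 0.672, -0.001]
force: [0.2, -0.2, -1.2]
width: 0.0549
gripper_force: 43.3
```

```bash
python3 -c "
from h import *
to(.559,.2555,.136,84.2)"
```

```text
t 34.8 pos [0.5581 0.2575 0.1887] psi 84.5 w 0.0549 shift [-0.045  0.03   1.317] turn [-0.0007  0.0004  0.0017] F [ 0.2 -0.2 -1.2]
```

>>> {"fn": "send_rows", "kwargs": {
  "rows": [
    [-0.045,0.03,0.4,0,0,0,1],
    [0,0,0.4,0,0,0,1],
    [0,0,0.3,0,0,0,1],
    [0,0,0.15,0,0,0,1],
    [0,0,0,0,0,0,1],
    [0,0,0.05,0,0,0,1],
    [0,0,0,0,0,0,1]
  ]
}}

```text
clock: 35.45
position: [0.5606, 0.2549, 0.138]
tool_rot: [0.0, 0.742, 0.671, 0.0]
force: [-0.6, 0.6, -0.9]
width: 0.0552
gripper_force: 43.3
```

```bash
python3 -c "
from h import *
to(.559,.2555,.135,84.2)"
```

```text
t 35.5 pos [0.5606 0.2549 0.138 ] psi 84.26 w 0.0552 shift [ 0.012 -0.041  0.075] turn [ 0.0002 -0.0002  0.0003] F [-0.6  0.6 -0.9]
```

>>> {"fn": "send_rows", "kwargs": {
  "rows": [
    [0,-0.03,0.06,0,0,0,1],
    [0,0,0.03,0,0,0,1],
    [0,0,0,0,0,0,1],
    [0,0,0,0,0,0,-0.6],
    [0,0,0,0,0,0,-0.8],
    [0,0,0,0,0,0,-0.8],
    [0,0,-0.6,0,0,0,-0.8],
    [0,0,-0.8,0,0,0,-1],
    [0,0,-0.6,0,0,0,-1],
    [-0.9,0,0,0,0,0,-1],
    [-0.9,0,0,0,0,0,-1],
    [-0.9,0,0,0,0,0,-1]
  ]
}}

```text
clock: 36.65
position: [0.5483, 0.1464, 0.2145]
tool_rot: [0.0, 0.741, 0.671, 0.0]
force: [0.7, -0.9, 1.1]
width: 0.0854
gripper_force: 0.0
```

>>> {"fn": "send_rows", "kwargs": {
  "rows": [
    [-0.9,0.3,0,0,0,0,-1],
    [-0.9,0.3,0,0,0,0,-1],
    [-0.9,0.3,0,0,0,0,-1],
    [-0.6,0.3,0,0,0,0,-1],
    [0,0,0,0,0,0,-1]
  ]
}}

```text
clock: 37.15
position: [0.584, 0.0052, 0.2137]
tool_rot: [0.001, 0.745, 0.668, -0.001]
force: [0.2, -0.1, -0.2]
width: 0.0855
gripper_force: 0.0
```

Run:
```python
from h import *
for n in("top","scene"):
    c=cap(n)
    for z in (.03,.1335):print(n,z);[print(*b) for b in boxes(c,z,thr=200 if n=="scene" else 225)]
    pad(c)
    cv2.imwrite(f"pics/{n}7.png",c["frame"][:,:,::-1])
to(.6655,-.082,.12,84)
```

```text
top 0.03
[270.2 495.6] [156.2  77. ] 4.4 [ 10. 366.]
[501.3 172.6] [81.5 97.6] 139.5 [186. 249.]
[577.2 289.8] [95.5 62.2] 84.1 [134. 212.]
[665.5 -81.7] [83.8 53.7] 83.9 [318. 173.]
[877.5  62.1] [72.6 52.5] 25.2 [250.  76.]
top 0.1335
[283.9 441.5] [141.2  69.6] 4.4 [ 10. 366.]
[492.9 149.6] [73.6 88.2] 139.5 [186. 249.]
[561.4 255.6] [86.4 56.2] 84.1 [134. 212.]
[641.2 -80.3] [75.8 48.6] 83.9 [318. 173.]
[832.9  49.7] [65.7 47.5] 25.2 [250.  76.]
pad [  96.6 -268.9] [ 52.8 104.6] 0.05243869125843048
pad [ 460.9 -601. ] [125.4 121.6] 0.6545436978340149
scene 0.03
[862.4  61.4] [59. 72.] 169.8 [421. 439.]
[665.5 -82.6] [83.9 54.3] 83.9 [330. 325.]
[477.3 295.8] [95.9 64.1] 84.6 [528. 244.]
[229.7 574.2] [120.2 231.7] 138.6 [623. 162.]
scene 0.1335
[900.2  46.8] [52.1 63.6] 169.8 [421. 439.]
[726.3 -80.4] [74.1 47.9] 83.9 [330. 325.]
[560.  253.9] [84.7 56.6] 84.6 [528. 244.]
[341.3 499.8] [106.2 204.6] 138.6 [623. 162.]
t 37.2 pos [0.5828 0.0108 0.214 ] psi 84.15 w 0.0854 shift [-2.098  2.294  2.348] turn [-0.0001 -0.0001  0.0008] F [-0.4  1.3  0.3]
```

View pics/scene7.png

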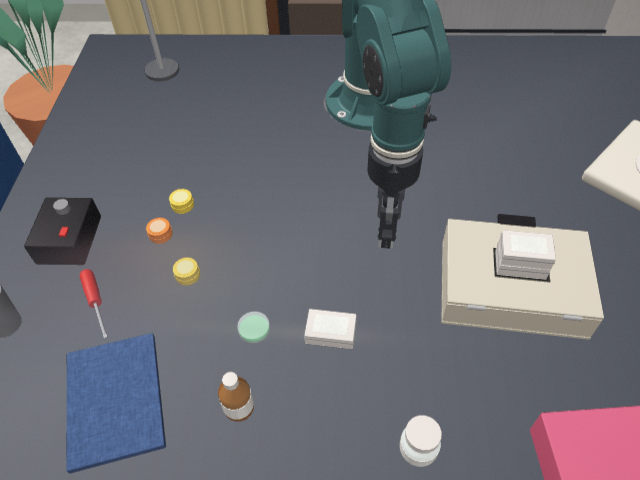

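Two boxes are stacked at scene (525,255), about 2 mm off centre. Box C is left at (330,328), so I go to it.

>>> {"fn": "send_rows", "kwargs": {
  "rows": [
    [-0.7,0.77,0.6,0,0,0,-1],
    [-0.7,0.77,0.6,0,0,0,-1],
    [-0.7,0.77,0.6,0,0,0,-1],
    [0,0,0.5,0,0,0,-1],
    [0,0,0,0,0,0,-1],
    [0,0,0,0,0,0,-1]
  ]
}}

```text
clock: 37.85
position: [0.6657, -0.0785, 0.1221]
tool_rot: [-0.001, 0.74, 0.672, 0.0]
force: [-0.8, 0.4, 0.3]
width: 0.0853
gripper_force: 0.0
```

```bash
python3 -c "
from h import *
to(.6655,-.082,.029,84)
c=cap('scene');[print(*b) for b in boxes(c,thr=200)]"
```

```text
t 37.9 pos [ 0.6657 -0.0785  0.1221] psi 84.45 w 0.0853 shift [-0.091  0.006  2.328] turn [-0.0005 -0.0006  0.0025] F [-0.8  0.4  0.3]
[862.4  61.4] [59. 72.] 169.8 [422. 439.]
[665.5 -82.6] [83.9 54.3] 83.9 [330. 325.]
[477.2 295.9] [95.9 64.4] 84.4 [528. 244.]
[217.3 528.1] [108.9 255.5] 163.4 [623. 162.]
```

>>> {"fn": "send_rows", "kwargs": {
  "rows": [
    [-0.09,0,0.7,0,0,0.0025,-1],
    [0,0,0.7,0,0,0,-1],
    [0,0,0.6,0,0,0,-1],
    [0,0,0.3,0,0,0,-1],
    [0,0,0,0,0,0,-1],
    [0,0,0,0,0,0,1],
    [0,0,0,0,0,0,1],
    [0,0,0,0,0,0,1],
    [0,0,0,0,0,0,1]
  ]
}}

```text
clock: 38.8
position: [0.667, -0.085, 0.0321]
tool_rot: [0.001, 0.744, 0.668, 0.001]
force: [-1.6, 0.3, 5.8]
width: 0.0547
gripper_force: 44.0
```

>>> {"fn": "send_rows", "kwargs": {
  "rows": [
    [0,0,-0.9,0,0,0,1],
    [0,0,-0.9,0,0,0,1],
    [0,0,-0.9,0,0,0,1],
    [0,0,-0.9,0,0,0,1],
    [0,0,-0.9,0,0,0,1],
    [0,0,0,0,0,0,1],
    [0,0,0,0,0,0,1]
  ]
}}

```text
clock: 39.5
position: [0.6662, -0.0855, 0.2112]
tool_rot: [0.001, 0.744, 0.668, 0.001]
force: [-1.3, -0.7, -1.5]
width: 0.0548
gripper_force: 43.6
```

```bash
python3 -c "
from h import *
to(.559,.2555,.215,84.2)"
```

```text
t 39.5 pos [ 0.6662 -0.0855  0.2112] psi 83.78 w 0.0548 shift [ 8.185 -3.587 -0.105] turn [ 0.0007  0.0001 -0.0023] F [-1.3 -0.7 -1.5]
```

>>> {"fn": "send_rows", "kwargs": {
  "rows": [
    [0.9,-0.4,0,0,0,0,1],
    [0.9,-0.4,0,0,0,0,1],
    [0.9,-0.4,0,0,0,0,1],
    [0.9,-0.4,0,0,0,0,1],
    [0.9,-0.4,0,0,0,0,1],
    [0.9,-0.4,0,0,0,0,1],
    [0.9,-0.4,0,0,0,0,1],
    [0.9,-0.4,0,0,0,0,1],
    [0.9,-0.4,0,0,0,-0.002,1],
    [0,0,0,0,0,0,1],
    [0,0,0,0,0,0,1]
  ]
}}

```text
clock: 40.6
position: [0.556, 0.2531, 0.2084]
tool_rot: [-0.001, 0.741, 0.671, -0.002]
force: [-0.0, -0.1, -0.9]
width: 0.055
gripper_force: 43.6
```

```bash
python3 -c "
from h import *
to(.558,.2525,.1665,84.2)"
```

```text
t 40.6 pos [0.556  0.2531 0.2084] psi 84.35 w 0.055 shift [-0.008  0.054  1.047] turn [-0.001   0.0006  0.0009] F [-0.  -0.1 -0.9]
```

>>> {"fn": "send_rows", "kwargs": {
  "rows": [
    [0,0.03,0.4,0,0,0,1],
    [0,0,0.3,0,0,0,1],
    [0,0,0.2,0,0,0,1],
    [0,0,0.07,0,0,0,1],
    [0,0,0,0,0,0,1],
    [0,0,0,0,0,0,1]
  ]
}}

```text
clock: 41.2
position: [0.5593, 0.2523, 0.1715]
tool_rot: [-0.0, 0.742, 0.67, 0.0]
force: [0.1, 0.3, -2.2]
width: 0.0545
gripper_force: 43.6
```

```bash
python3 -c "
from h import *
to(.558,.2525,.166,84.2)"
```

```text
t 41.2 pos [0.5593 0.2523 0.1715] psi 84.14 w 0.0545 shift [ 0.001 -0.032  0.136] turn [ 0.0001 -0.0001 -0.0003] F [ 0.1  0.3 -2.2]
```

>>> {"fn": "send_rows", "kwargs": {
  "rows": [
    [0,-0.02,0.08,0,0,0,1],
    [0,0,0.06,0,0,0,1],
    [0,0,0,0,0,0,1]
  ]
}}

```text
clock: 41.5
position: [0.5582, 0.2524, 0.1657]
tool_rot: [0.0, 0.742, 0.67, 0.0]
force: [0.0, -0.4, -2.0]
width: 0.0551
gripper_force: 43.6
```

>>> {"fn": "send_rows", "kwargs": {
  "rows": [
    [0,0,0,0,0,0,-0.6],
    [0,0,0,0,0,0,-0.8],
    [0,0,0,0,0,0,-0.8],
    [0,0,-0.5,0,0,0,-0.8],
    [0,0,-0.8,0,0,0,-1],
    [0,0,-0.6,0,0,0,-1],
    [-0.9,-0.2,0,0,0,0,-1],
    [-0.9,-0.2,0,0,0,0,-1],
    [-0.9,-0.2,0,0,0,0,-1],
    [-0.9,-0.2,0,0,0,0,-1],
    [-0.9,-0.2,0,0,0,0,-1],
    [0,0,0,0,0,0,-1]
  ]
}}

```text
clock: 42.7
position: [0.4978, 0.0711, 0.2412]
tool_rot: [0.001, 0.745, 0.667, -0.003]
force: [0.1, 0.5, -0.3]
width: 0.0856
gripper_force: 0.0
```

Run:
```python
from h import *
for n in("top","scene"):
    c=cap(n);print(n);[print(*b) for b in boxes(c,.1635,hi=4500,thr=200 if n=="scene" else 225)]
    cv2.imwrite(f"pics/{n}8.png",c["frame"][:,:,::-1])
cv2.imwrite("pics/s8z.png",cv2.resize(c["frame"][130:400,300:640,::-1],None,fx=2,fy=2))
to(.5,0,.2)
```

```text
top
[288.1 424.2] [147.   70.9] 4.4 [ 11. 366.]
[816.4  47. ] [71.5 51.7] 23.7 [250.  75.]
[ 913.1 -644.6] [ 99.4 155.2] 177.0 [625.  32.]
[ 949.8 -511.6] [ 64.5 120. ] 91.8 [542.  14.]
[ 943.  -254.4] [ 62.3 355.4] 91.7 [415.  14.]
[935.8 192.9] [ 47.5 354.9] 91.8 [177.  11.]
scene
[911.1  42.6] [50.1 61.1] 169.8 [421. 439.]
[560.8 253.4] [84.8 54. ] 84.4 [532. 233.]
[373.7 478.2] [102.1 196.8] 138.6 [623. 162.]
t 42.8 pos [0.5002 0.0766 0.242 ] psi 84.03 w 0.0855 shift [-1.906  0.193  1.051] turn [ 0.0003 -0.     -0.0331] F [0.6 0.8 0.2]
```

View pics/s8z.png

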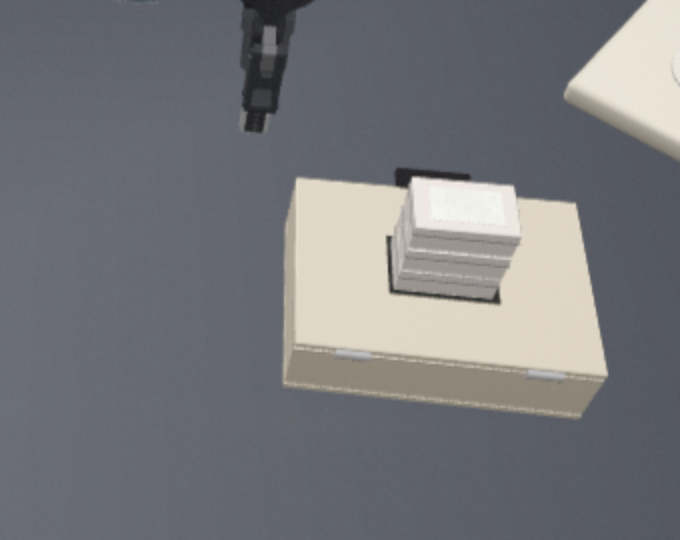

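The three boxes form a neat column on the pad (crop 460,235). The top box is within about 4 mm of the pad's centre and square to the case, the lid is shut, and the gripper is clear.

```bash
python3 -c "
from workcell import r
print(r.job_done())"
```

```text
the job is handed in; nothing more can be done
None
```

The job is handed in: all three lenses are in the case, the lid is shut, and the three slide boxes are stacked within about 4 mm of the pad's centre; the dish was never touched, and the hand-in call returned no verdict.

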